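# Close a sprung dispatch case on the jeweller's bench

### The arm

A 6-joint arm with a two-finger parallel gripper is mounted at the origin on the work surface. World frame = base frame: x ahead of the robot, y to its left, z up, the work surface at z = 0. Lengths are in m, angles in degrees, forces in N, time in s.
With the tool pointing down it reaches from about 0.375 to 0.75 m from the base axis. Payload 9 kg.
Tool frame: the origin (TCP) lies where the fingers leave the gripper's body, on its centre line; the fingertips stand 73 mm ahead of it and the grasp point (between the pads) lies 54 mm ahead of it (robot.tip_reach is the distance from the TCP to the fingertips, in m); z points along the fingers, y is the line along which they close (so a half turn about z gives the same grasp; the last joint's range is limited). The gripper opens to 85 mm and grips with 20 to 120 N. Pads are 22 mm wide; open, the fingers measure 114 mm over their backs; the gripper's body (76 mm by 85 mm) begins 54 mm behind the grasp point. The pads swing forward as they close: fully open they stand 13 mm farther back than shut.
Start: joints at [-79.624, 5.964, 5.575, 89.605, 0, 77.527], TCP at [0.233, -0.553, 0.304] pointing down, gripper open.
Joint ranges: [-171.21, 171.21], [-48.23, 106.86], [-62.78, 66.21], [-105.2, 120.99], [-86.42, 89.51], [-180, 180]. Speed limits (degrees/s): [127.2, 127.2, 147.25, 180, 180, 180].

### API

Orientations are given as [roll, pitch, yaw] about the fixed x, y, z axes, in that order (R = Rz(yaw) Ry(pitch) Rx(roll)).
In Python, from plant import robot gives the robot as it stands. Calls block until the motion is done:
- robot.move_pose(position, orientation): joint-space move of the TCP to a pose.
- robot.line_to(position, vel=0.15, rotation=None, guard=None): straight line of the TCP; rotation=None keeps the orientation; vel is the mean speed in m/s. With guard (N) it stops when the force on the tool has changed by that much, and returns True; else False.
- robot.goto_joints(angles): joint-space move.
- robot.set_gripper(opening): finger opening in m; the grip force is fixed at half the most; returns when the fingers have stopped.
- robot.pause(seconds).
- robot.ik(position, orientation): joint angles nearest the present ones, or None.
- robot.observe(): the state.
- robot.grab_frame(name): name is "scene" or "top" or "wrist"; returns the picture (420x560x3 uint8, blue, green, red); there is no depth.
- robot.get_calibration(name): a dict with "vertical_fov" (degrees; the focal length in pixels is half the picture's height over the tangent of half this angle, whatever the lens; pixels are square), "cx", "cy" (the principal point, pixels), "k1" (the pictures are not rectified: a ray, as slopes to the right and down, at radius r is drawn at 1 + k1 r^2 times it, then the intrinsics apply), "rvec" (rotation vector, rad) and "tvec" (3), from world to camera coordinates, as OpenCV has them. Camera axes: x right, y down, z forward; pixel columns grow to the right and rows downward; lengths in m; the calibration is good to about 2 mm. A picture is of the moment at which its call begins: read the wrist's pose just before it. get_calibration takes no time and is no camera call; for the wrist camera it gives the pose at the moment of the call.
A pose or a line that the arm cannot do raises robot.IKError and nothing moves.
- robot.job_done(): hands the job in; it is judged then, once.
The state is a dict: "time": time; "q": joint angles; "qvel": joint speeds; "joint_torque": joint torques, N m; "tool_pos": TCP position; "tcp_rot": TCP orientation; "ft_force": force on the tool from outside, world axes, zero at the start; "torque": the same for the moment, N m; "gripper_width": finger opening in m; "gripper_force": force on a finger pad.
Only numpy, scipy, OpenCV 4.12 (cv2) and the standard library are available. Lean on these libraries where they do the work, as an engineer would, in place of code of your own. Each camera call takes 0.05 s, during which the arm holds its last target. There are 200 camera calls.

### The job

Close the plywood case of finished silver for dispatch: fold its two short end flaps inwards first, then bring the long lid flap down over them, press it fully home against its springs, and slide the catch on the lid all the way across under the keeper so that the case stays shut when you let go. Leave the other things on the bench where they are.

Things in the scene. Friction and masses are not known exactly. Their poses are not given: they have to be found in the camera images.
- case: Fixed open plywood box with silver in grey foam, 150 (x) by 210 (y) by 90 mm high. Origin: centre of its underside, z up. Lid hinged along its -x wall (robot's side), short flaps along its -y and +y walls. Steel keeper on the +x wall: overhang at y +5 to +45, x 79 to 103, z 112.5 to 120.5 mm, open below, towards the lid and towards -y; its upright is at x 100 to 106 mm.
- left_flap (a joint): Angle (rad) of the short flap on the case's +y wall: 0 = lying flat over the opening, 1.57 = upright, more = leaning outwards. Its hinge is sprung and stiff: turning it takes 0.1 to 0.27 N m; pressed flat and let go it rises to about 0.2 to 0.4 rad and rests there.
- right_flap (a joint): The same for the short flap on the case's -y wall.
- lid (a joint): Angle (rad) of the long lid flap: 0 = shut flat on top of the short flaps, 1.57 = upright, more = leaning towards the robot. Sprung and stiff: pressing it shut takes about 7 to 10 N at its free edge; let go without the catch it rises to about 0.3 to 0.6 rad and rests there. It cannot go home with a short flap still standing open.
- catch (a joint): Travel (m) of the slide catch on the lid, towards the case's +y: 0 = withdrawn, 0.050 = fully across, at its stop. Friction about 2 N. From 0.015 on, its tongue runs under the keeper (gap 3.5 mm with the lid fully down); with the lid not down the tongue strikes the keeper. Once across, it holds the lid at about 0.02 rad.
- left_flap_hinge (a point): Middle of the left flap's hinge line, on the top outer edge of the +y wall, 90 mm above the bench. The flap is a plywood plate 6 mm thick reaching 85 mm from the hinge; 130 mm wide for the first 34 mm, then 70 mm wide. Lying flat it occupies heights 90 to 96 mm.
- left_flap_edge (a point): Middle of the left flap's free edge, on its outer face (the upper face when closed), 85 mm from the hinge. Its x axis is along the hinge; its z axis is the normal of the outer face, up when closed.
- right_flap_hinge (a point): The same for the right flap, on the -y wall.
- right_flap_edge (a point): The same for the right flap.
- lid_hinge (a point): Middle of the lid's hinge line, over the outer face of the -x wall, 97 mm above the bench. The lid is a plywood plate 8 mm thick, 210 mm along the hinge, reaching 150 mm from it; shut, it occupies heights 97 to 105 mm.
- lid_edge (a point): Middle of the lid's free edge, on its outer face, 150 mm from the hinge. y axis along the hinge, z axis the normal of the outer face (up when shut), x axis away from the hinge.
- catch_grip (a point): Centre of the top of the catch's grip, a steel lug 30 mm (lid x) by 18 mm (lid y, its travel), standing 30 mm out from the lid's outer face, 125 mm from the hinge and, withdrawn, 25 mm to the -y side of the lid's middle. Axes as the lid's. The plate (34 x 76 x 4 mm) and tongue (30 wide, 4 thick, 20 mm past the lid's edge) under it slide with it: fingertips resting on them drag it when they open.
- oilstone: Bystander: sharpening stone in a dark wooden tray, 75 x 160 x 32 mm, beyond the case. Origin under its centre.
- bit_tray: Bystander: open pine tray with tool bits, 60 x 130 x 35 mm, on the robot's side of the case. Origin under its centre.
- hammer: Bystander: hammer, 200 mm long, lying to the left of the case.
- ball_vise: Bystander: round engraver's vise, 72 mm wide, 60 mm high, to the right of the case. Origin under its centre.
- bottle: Bystander: white bottle, 56 mm wide, 150 mm high, far left. Origin under its centre.
- mandrel: Bystander: upright ring cone, foot 70 mm wide, 130 mm high, far right. Origin under its centre.
- silver_block: Bystander: silver block 60 x 40 x 50 mm, far right. Origin under its centre.

How it is judged:
By the outcome, as a careful person would: the job done as asked, in the order asked, and still so for the second after the job is handed in, with the robot touching nothing.
It also fails if it takes over 72 s, if anything falls off the work surface, if the arm or the gripper's body presses on something with over 40 N, if the wrist force passes 120 N, or if a joint passes its speed limit or range.

## Working session

There is one attempt and no reset: what is moved stays moved. The work goes in short steps, each a Python script; the robot and the scene stay as the last script left them, time stands still between calls to the robot, and variables do not carry over. Pictures are saved under pics/ and viewed, at most 12 in all, crops included, and the job is handed in when it is done.

```bash
ls; mkdir -p pics; python3 - <<'E'
from plant import robot
import cv2
for n in("scene","top"):
    cv2.imwrite(f"pics/{n}0.png",robot.grab_frame(n)); c=robot.get_calibration(n);print(n,c)
print(robot.observe())
E
```

```text
pics
scene {'vertical_fov': 51.07004996523021, 'cx': 279.04995063482016, 'cy': 207.52579689339083, 'k1': 0.005723973386296847, 'rvec': array([ 0.75406359,  2.49928146, -1.21644535]), 'tvec': array([ 0.47467989, -0.13052974,  1.40345536])}
top {'vertical_fov': 43.15679258803063, 'cx': 274.30536358537563, 'cy': 206.87820474428548, 'k1': -0.17052748348068003, 'rvec': array([ 2.12137857, -2.12577774,  0.1747502 ]), 'tvec': array([0.00869077, 0.60239461, 1.5315096 ])}
{'time': 0.1, 'q': array([-7.96249678e+01,  5.99536852e+00,  5.53405277e+00,  8.96048879e+01,
        3.30398248e-03,  7.75270218e+01]), 'qvel': array([ 0.15381172, -0.02411397,  0.12679326, -0.04050452,  0.05441117,
        0.0459335 ]), 'joint_torque': array([ 7.76175060e-03, -5.58209646e+01,  5.04718494e+01,  1.32082502e-02,
       -2.02944279e-04, -2.31267353e-05]), 'tool_pos': array([ 0.23296062, -0.55271326,  0.30322266]), 'tcp_rot': array([-1.79936072e+02, -1.75246033e-02,  2.28479987e+01]), 'ft_force': array([-0.46482548,  0.04764822, -1.14224034]), 'torque': array([ 0.06489942,  0.05800066, -0.00326404]), 'gripper_force': 0.0, 'gripper_width': 0.08529266863329103}
```

View pics/scene0.png

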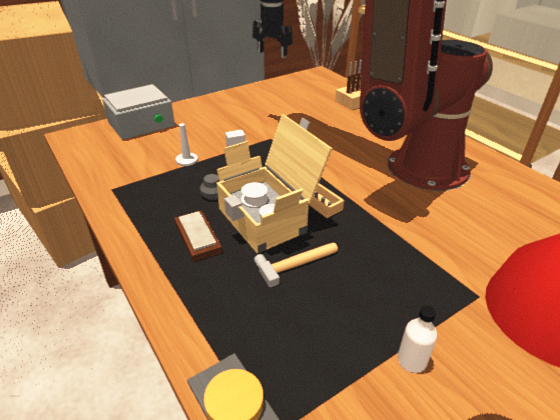

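View pics/top0.png

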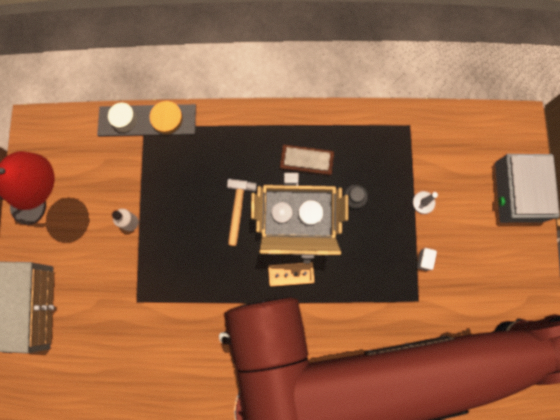

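The scene view shows the open case around (262,210) with both flaps leaning outwards and the lid behind it. In the top view the case spans about (258..342, 185..252), with the keeper at (291,178), bit tray (291,275), hammer at left and vise at (357,196). I'll enlarge both.

```bash
cat > h.py <<'E'
import numpy as np, cv2
from plant import robot
def ray(c,u,v,H=420):
    f=H/2/np.tan(np.radians(c["vertical_fov"])/2)
    d=np.array([(u-c["cx"])/f,(v-c["cy"])/f]); s=d.copy()
    for _ in range(20): s=d/(1+c["k1"]*(s@s))
    R=cv2.Rodrigues(np.array(c["rvec"]))[0]; o=-R.T@np.array(c["tvec"])
    r=R.T@np.array([*s,1]); return o,r/np.linalg.norm(r)
def onz(c,u,v,z):
    o,r=ray(c,u,v); return o+r*(z-o[2])/r[2]
def proj(c,p,H=420):
    f=H/2/np.tan(np.radians(c["vertical_fov"])/2)
    R=cv2.Rodrigues(np.array(c["rvec"]))[0]; q=R@np.array(p)+np.array(c["tvec"]); s=q[:2]/q[2]
    return s*(1+c["k1"]*(s@s))*f+[c["cx"],c["cy"]]
E
python3 - <<'E'
import cv2
a=cv2.imread("pics/top0.png")[165:295,220:380]; cv2.imwrite("pics/topc.png",cv2.resize(a,None,fx=5,fy=4.6 and 5*0.9,interpolation=cv2.INTER_CUBIC))
a=cv2.imread("pics/scene0.png")[110:290,180:360]; cv2.imwrite("pics/scenec.png",cv2.resize(a,(600,600),interpolation=cv2.INTER_CUBIC))
E
```

```text
(no output)
```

View pics/topc.png

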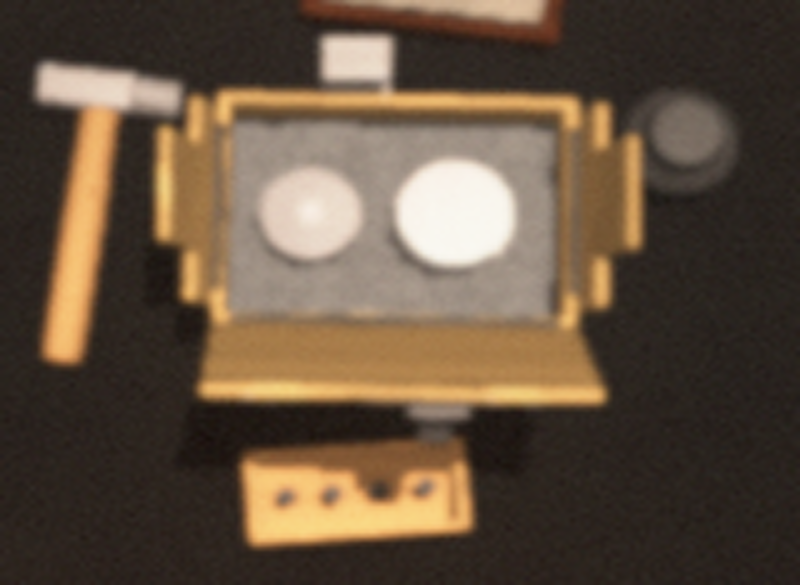

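View pics/scenec.png

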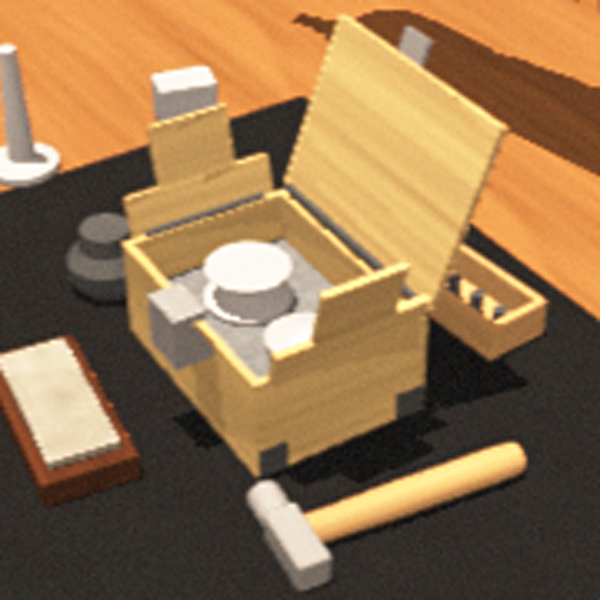

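The top crop shows the case rim with corners at about (217,93), (579,98), (210,322) and (580,325), the flap free edges at x≈160 and x≈635, and the lid edge running (198,392)-(605,400). The scene crop shows lid corners (343,17) and (507,128), left flap edge (320,292)-(410,265), and right flap edge (150,123)-(232,105). Next I'll triangulate.

```bash
python3 - <<'E'
from h import *
np.set_printoptions(precision=4,suppress=True)
T=robot.get_calibration("top");S=robot.get_calibration("scene")
t=lambda x,y:(220+x/5-.4,165+y/4.5-.4)
s=lambda x,y:(180+.3*x-.35,110+.3*y-.35)
for n,p in dict(rTL=(217,93),rTR=(579,98),rBL=(212,322),rBR=(580,325)).items(): print(n,onz(T,*t(*p),.09))
print("rim scene +x+y",onz(S,*s(265,384),.09),"+x-y",onz(S,*s(127,240),.09))
def tri(a,b):
    o1,r1=ray(T,*t(*a));o2,r2=ray(S,*s(*b))
    k=np.linalg.lstsq(np.c_[r1,-r2],o2-o1,rcond=None)[0]
    p,q=o1+k[0]*r1,o2+k[1]*r2; return (p+q)/2,np.linalg.norm(p-q)
for n,a,b in [("lid +y",(198,385),(507,128)),("lid -y",(606,390),(343,17)),
 ("lf +x",(157,127),(320,292)),("lf -x",(157,242),(410,265)),("rf +x",(640,137),(150,123)),("rf -x",(642,248),(232,105)),("keepTL",(320,36),(182,320)),("keepTR",(393,36),(150,290))]: print(n,*tri(a,b))
print("keeper top z.1205",onz(T,*t(320,36),.1205),onz(T,*t(393,36),.1205))
for n,p in dict(vise=(687,140)).items(): print(n,onz(T,*t(*p),.06))
print("bit",onz(T,*t(243,460),.035),onz(T,*t(473,530),.035),"hammer",onz(T,*t(180,95),.02),onz(T,*t(120,110),.02))
E
```

```text
rTL [0.6605 0.0401 0.09  ]
rTR [ 0.6565 -0.1726  0.09  ]
rBL [0.5101 0.0426 0.09  ]
rBR [ 0.5074 -0.17    0.09  ]
rim scene +x+y [0.6553 0.0408 0.09  ] +x-y [ 0.6538 -0.1712  0.09  ]
lid +y [0.4554 0.045  0.2352] 0.0008761621883674541
lid -y [ 0.4513 -0.1674  0.232 ] 0.00251017914751734
lf +x [0.6233 0.0684 0.1742] 0.006776857598668603
lf -x [0.5512 0.0691 0.1688] 0.0036406044538701385
rf +x [ 0.6134 -0.197   0.1719] 0.001202460298462743
rf -x [ 0.5427 -0.1952  0.1677] 0.006618703117195584
keepTL [ 0.6887 -0.0192  0.1228] 0.004067489696267779
keepTR [ 0.6897 -0.0621  0.1227] 0.001369263598924292
keeper top z.1205 [ 0.691  -0.0203  0.1205] [ 0.6909 -0.0626  0.1205]
vise [ 0.6343 -0.2399  0.06  ]
bit [0.4251 0.026  0.035 ] [ 0.3787 -0.11    0.035 ] hammer [0.6746 0.0653 0.02  ] [0.6643 0.1021 0.02  ]
```

```bash
cat >> h.py <<'E'
np.set_printoptions(precision=4,suppress=True)
C=np.array([.5825,-.0655]); YAW=-1.1
c_,s_=np.cos(np.radians(YAW)),np.sin(np.radians(YAW)); RZ=np.array([[c_,-s_],[s_,c_]])
L=robot.tip_reach
def W(x,y,z): return [*(C+RZ@[x,y]),z+L]      # TCP for a fingertip at case coords, tool down
def rep(m=""):
    o=robot.observe(); p=np.array(o["tool_pos"]); print(m,"t%.1f"%o["time"],"tip",RZ.T@(p[:2]-C),p[2]-L,"F",o["ft_force"],"rot",o["tcp_rot"])
def flap(side,x=.01,s=.065,w=.011):   # side +1 left, -1 right: corner of tip follows outer face
    def P(a,lead=0): 
        u=s*np.cos(a)-.006*np.sin(a)+lead*np.sin(a); z=.09+s*np.sin(a)+.006*np.cos(a)-lead*np.cos(a)
        return W(x,side*(.105-u+w),z)
    return P
E
python3 - <<'E'
from h import *
print(L); o=[180,0,90+YAW]
robot.set_gripper(0); print(robot.tip_reach)
P=flap(-1)
a=W(.01,-.105-.065,.16)
robot.move_pose([a[0],a[1],.33],o); robot.line_to(a,vel=.2); rep()
cv2.imwrite("pics/s1.png",cv2.resize(robot.grab_frame("scene")[0:290,120:480],(720,580)))
for k in(robot.ik(P(.0),o),robot.ik(flap(1)(0.),o),robot.ik(W(-.165,-.05,.21),[180,0,180+YAW])):print(k)
E
```

```text
0.0726
0.0726
 t3.2 tip [ 0.01   -0.1706] 0.16118979799149666 F [ 0.2738 -0.396   0.1704] rot [179.9504   0.0325  88.8559]
[-23.5717   7.546   -6.8172  75.6368   0.      67.5283]
[-14.0286   5.955   -8.524   75.521    0.      77.0714]
[-32.5709 -24.3005 -23.9916  90.3089   0.     -31.4709]
```

View pics/s1.png

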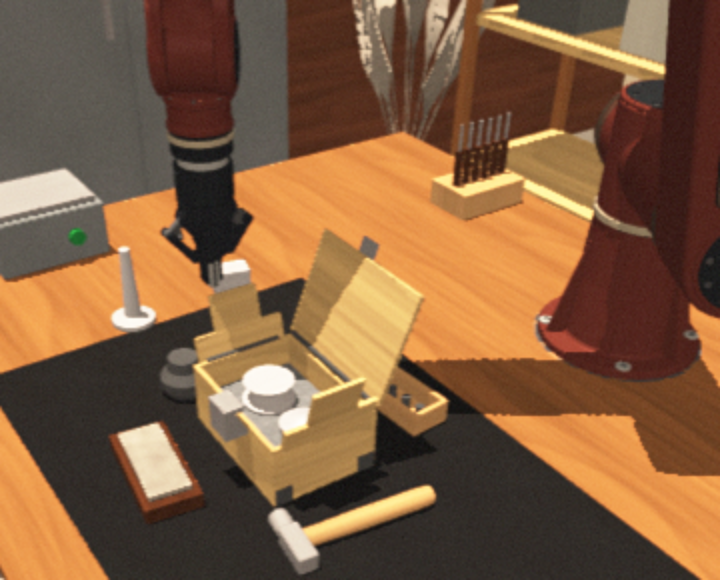

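The shut fingertips (about (212,275)) stand outside the right flap at (235,300). The wrist and arm are well above the lid, so I'll fold the right flap.

```bash
cat >> h.py <<'E'
def fold(side):
    P=flap(side)
    for a in np.radians([95,80,65,50,36,24,14,7,2]):
        if robot.line_to(P(a),vel=.12,guard=25): print("guard at",np.degrees(a)); break
    rep("low")
    robot.line_to(P(-.03),vel=.03,guard=18); rep("pressed")
    p=np.array(robot.observe()["tool_pos"])
    robot.line_to([p[0],p[1]-side*.0,p[2]+.17],vel=.25)
E
python3 - <<'E'
from h import *
fold(-1); rep("up")
cv2.imwrite("pics/s2.png",cv2.resize(robot.grab_frame("scene")[80:290,150:400],(714,600)))
E
```

```text
low t6.0 tip [ 0.01   -0.0513] 0.09816923006807673 F [0.4362 0.1842 0.7773] rot [-179.9923   -0.007    88.9006]
pressed t6.2 tip [ 0.0102 -0.051 ] 0.0958014239690331 F [-2.8402  0.6639  9.4517] rot [179.9429   0.0497  88.9029]
up t7.0 tip [ 0.01   -0.0509] 0.2640170314854453 F [-0.3471 -0.1039 -0.9068] rot [-179.9021   -0.0351   88.8994]
```

View pics/s2.png

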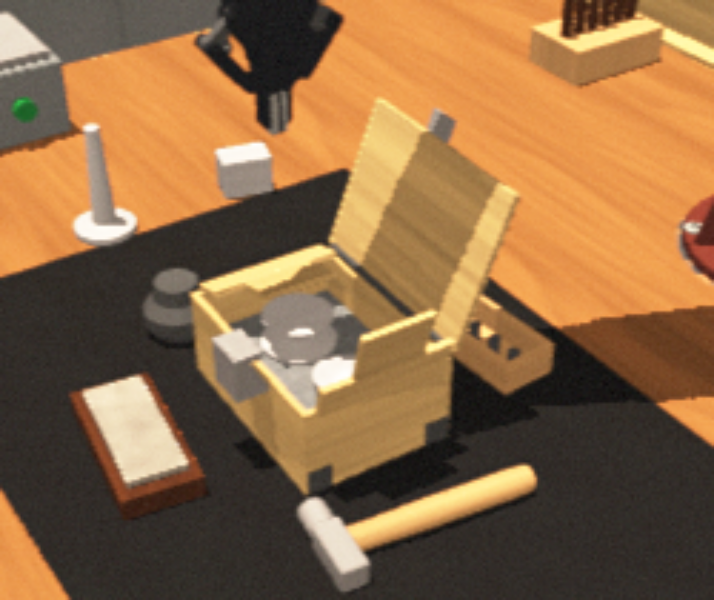

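The right flap is folded and resting nearly flat, and the bystanders are undisturbed. Next is the left flap, then positioning behind the lid.

```bash
python3 - <<'E'
from h import *
robot.line_to(W(.01,.18,.265),vel=.3)
robot.line_to(W(.01,.18,.16),vel=.25)
fold(1)
o=[180,0,180+YAW]
robot.line_to(W(.0,.0,.31),vel=.25); robot.move_pose(W(-.19,-.051,.31),o); rep("behind, high")
cv2.imwrite("pics/s3.png",cv2.resize(robot.grab_frame("scene")[80:290,150:400],(714,600)))
E
```

```text
low t11.3 tip [0.01   0.0512] 0.09819054224948343 F [0.3896 0.0039 0.229 ] rot [179.9885   0.0145  88.8939]
pressed t11.6 tip [0.0102 0.051 ] 0.09575787348473666 F [-4.2135  1.2456  8.5397] rot [179.923    0.0135  88.9137]
behind, high t14.4 tip [-0.1898 -0.0507] 0.30967583464298937 F [ 0.634   0.5741 -0.069 ] rot [179.9809  -0.0199 178.8859]
```

View pics/s3.png

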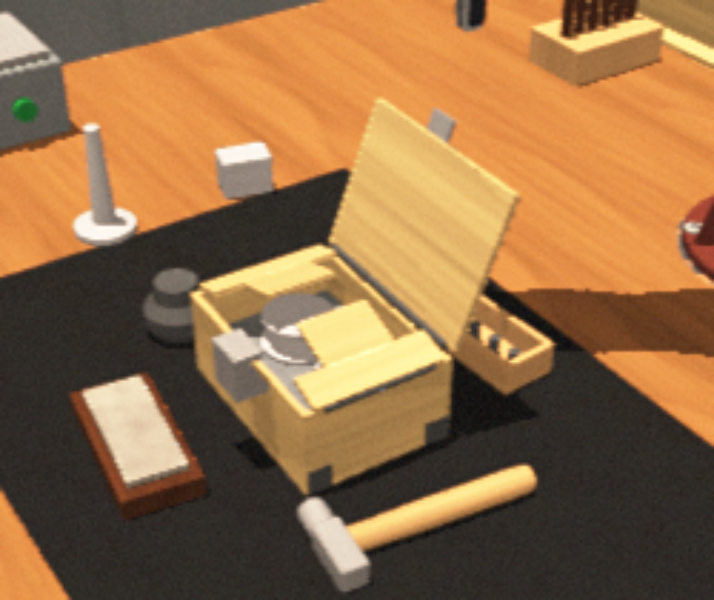

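Both flaps are folded in, and the catch tongue shows above the lid edge at (442,125). Now I'll bring the lid over.

```bash
cat >> h.py <<'E'
def LP(a,y=-.051,r=.13,t=.012):
    return W(-.075+r*np.cos(a)-t*np.sin(a)-.011,y,.097+r*np.sin(a)+t*np.cos(a))
E
python3 - <<'E'
from h import *
robot.line_to(W(-.19,-.051,.222),vel=.25,guard=10); rep("down")
for d in [98,80,64,50,38,28,19,12,7,4]:
    if robot.line_to(LP(np.radians(d)),vel=.12,guard=35): print("guard",d); break
    if d in(98,64,38,19,7): rep(d)
rep("end")
cv2.imwrite("pics/s4.png",cv2.resize(robot.grab_frame("scene")[80:290,150:400],(714,600)))
E
```

```text
down t15.0 tip [-0.19   -0.0509] 0.2227587954355018 F [-0.0942 -0.4769  1.2125] rot [179.9978  -0.0013 178.8989]
98 t15.8 tip [-0.116  -0.0511] 0.22466807250094156 F [-0.7552  0.6776  0.0091] rot [-179.9866    0.0324  178.9077]
64 t16.7 tip [-0.0403 -0.0509] 0.21911039369719382 F [ 0.4815 -0.1848  0.0975] rot [179.9875  -0.024  178.9123]
38 t17.5 tip [ 0.0086 -0.0509] 0.18647753482332957 F [-0.564  -0.2403  0.5371] rot [179.9854  -0.0457 178.9115]
19 t18.1 tip [ 0.0328 -0.051 ] 0.15080085350377956 F [-0.0356 -0.4546  0.6463] rot [179.9933  -0.0226 178.9035]
7 t18.7 tip [ 0.0416 -0.051 ] 0.1251754101195729 F [0.5261 0.4418 1.2468] rot [-179.9936    0.0179  178.9005]
end t18.9 tip [ 0.043  -0.0511] 0.1185619359642899 F [ 1.6864 -0.2365  2.2137] rot [-179.9866    0.038   178.9005]
```

View pics/s4.png

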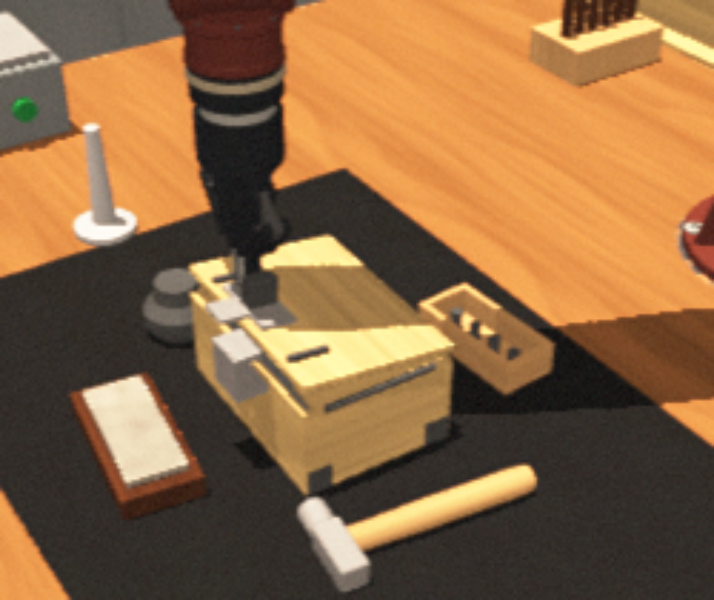

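The lid is nearly shut, with the fingers beside the lug on its -y side, the tongue at (228,310) and the keeper at (237,350). Now press home.

```bash
python3 - <<'E'
from h import *
for z in(.113,.110,.108,.106):
    g=robot.line_to(W(.043,-.051,z),vel=.03,guard=28); rep((z,g))
    if g: break
E
```

```text
(0.113, False) t19.3 tip [ 0.0435 -0.0511] 0.11378778376830068 F [ 1.8058 -0.272   4.6614] rot [-179.9802    0.0945  178.9025]
(0.11, False) t19.5 tip [ 0.0437 -0.0511] 0.11091635892994359 F [ 4.2657 -0.3441  6.2391] rot [-179.9788    0.122   178.9052]
(0.108, False) t19.8 tip [ 0.0438 -0.0511] 0.1090840445854678 F [ 4.3946 -0.3993  5.934 ] rot [-179.9754    0.1481  178.9104]
(0.106, False) t20.0 tip [ 0.044  -0.0511] 0.1072298132688497 F [4.1558 0.18   6.1752] rot [-179.9726    0.1715  178.912 ]
```

```bash
python3 - <<'E'
from h import *
z=.106
while z>.095:
    z-=.0015
    g=robot.line_to(W(.043,-.051,z),vel=.03); rep(round(z,4))
    if robot.observe()["ft_force"][2]>22: break
E
```

```text
0.1045 t20.3 tip [ 0.0441 -0.0511] 0.10584487485603766 F [4.6657 0.2884 7.0668] rot [-179.9703    0.1854  178.9111]
0.103 t20.5 tip [ 0.0441 -0.0511] 0.10490885506110562 F [3.6277 0.8616 9.8001] rot [-179.9622    0.2056  178.9149]
0.1015 t20.8 tip [ 0.0442 -0.0511] 0.10467787480782784 F [-0.7602  2.7861 19.114 ] rot [-179.9434    0.2366  178.9174]
0.1 t21.0 tip [ 0.0442 -0.0511] 0.1044348868444166 F [-4.5345  3.1353 27.148 ] rot [-179.9208    0.2645  178.9269]
```

Stiff contact at about 20 N means the lid is home. Now slide the catch.

```bash
python3 - <<'E'
from h import *
y=-.051
while y<.03:
    y+=.005
    robot.line_to(W(.043,y,.1),vel=.04); rep(round(y,3))
    F=robot.observe()["ft_force"]
    if F[1]<-32 or F[2]>50: break
cv2.imwrite("pics/s5.png",cv2.resize(robot.grab_frame("scene")[130:260,170:330],(738,600)))
E
```

```text
-0.046 t21.3 tip [ 0.0446 -0.0483] 0.10458203874014238 F [-3.1411 -7.9236 23.9814] rot [-179.6558    0.3133  178.8342]
-0.041 t21.6 tip [ 0.0449 -0.0439] 0.1045708044958864 F [ -0.7322 -11.0068  21.5058] rot [-179.5953    0.3488  178.8089]
-0.036 t21.9 tip [ 0.045  -0.0391] 0.10460711248988963 F [ -0.4689 -11.0694  21.6462] rot [-179.5693    0.3698  178.7939]
-0.031 t22.1 tip [ 0.045  -0.0343] 0.1046288034301987 F [ -0.154  -12.1286  20.9958] rot [-179.5554    0.3739  178.786 ]
-0.026 t22.4 tip [ 0.0451 -0.0293] 0.10465620804840392 F [ -1.5709 -12.4773  21.8654] rot [-179.5578    0.3787  178.7874]
-0.021 t22.7 tip [ 0.0451 -0.0243] 0.10464506014709579 F [ -1.1094 -12.1923  20.8406] rot [-179.5589    0.3768  178.7849]
-0.016 t23.0 tip [ 0.0451 -0.0193] 0.10459107998673112 F [ -0.3979 -13.6424  22.7063] rot [-179.5621    0.3735  178.785 ]
-0.011 t23.2 tip [ 0.0451 -0.0143] 0.10468372057870595 F [ -0.3486 -13.1756  22.0059] rot [-179.5557    0.3816  178.7841]
-0.006 t23.5 tip [ 0.0451 -0.0093] 0.10465338052419926 F [ -0.4015 -12.9919  21.9343] rot [-179.5588    0.381   178.7805]
-0.001 t23.8 tip [ 0.0451 -0.0043] 0.10466856059758861 F [ -1.0554 -12.5065  21.4635] rot [-179.5627    0.3836  178.7837]
0.004 t24.1 tip [0.0451 0.0008] 0.10464439947678628 F [ -1.0195 -11.4999  21.8578] rot [-179.563     0.3831  178.7824]
0.009 t24.3 tip [0.0451 0.0041] 0.10467711497723664 F [ -1.6717 -22.4709  21.6504] rot [-179.3938    0.3726  178.6979]
0.014 t24.6 tip [0.0451 0.0053] 0.10475141948237437 F [ -4.1555 -42.4974  19.8951] rot [-178.9763    0.3325  178.5138]
```

View pics/s5.png

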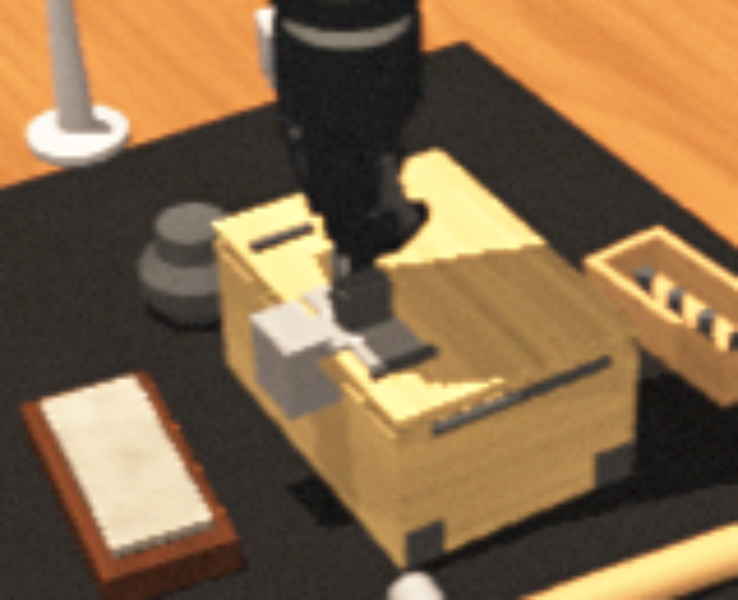

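Pushing force rises sharply to -42 N at y≈+5 mm, after about 51 mm of lug travel, so the catch is at its stop and the tongue is under the keeper. I'll lift off while still leaning on the lug, then check.

```bash
python3 - <<'E'
from h import *
robot.line_to(W(.043,.0095,.1),vel=.03); rep("ease")
robot.line_to(W(.043,.0095,.107),vel=.03); rep("unload")
robot.line_to(W(.043,.0095,.110),vel=.03); rep("off")
robot.line_to(W(.043,-.01,.112),vel=.05); robot.line_to(W(.043,-.03,.25),vel=.25); rep("up")
robot.move_pose([.3,-.45,.33],[180,0,180+YAW]); robot.pause(.5); rep("away")
cv2.imwrite("pics/s6.png",cv2.resize(robot.grab_frame("scene")[130:260,170:330],(738,600)))
T=cv2.resize(robot.grab_frame("top")[165:295,220:380],(738,600)); cv2.imwrite("pics/t6.png",T)
E
```

```text
ease t25.0 tip [0.0451 0.004 ] 0.10466442108309212 F [ -2.3522 -24.237   21.0526] rot [-179.38      0.3593  178.6494]
unload t25.4 tip [0.0442 0.0042] 0.10794681288899804 F [  4.8791 -26.645   -0.6914] rot [-179.4185    0.1543  178.6431]
off t25.6 tip [0.0436 0.0042] 0.10936270195603781 F [  6.6635 -28.0381  -8.3242] rot [-179.4385    0.0288  178.6363]
up t26.9 tip [ 0.0429 -0.0297] 0.249018712495712 F [-0.3035  0.0606 -1.0268] rot [179.9747  -0.0536 178.9161]
away t29.1 tip [-0.275  -0.3898] 0.25742468167725446 F [0.4248 0.0799 0.3371] rot [-179.9996    0.001   178.9081]
```

View pics/s6.png

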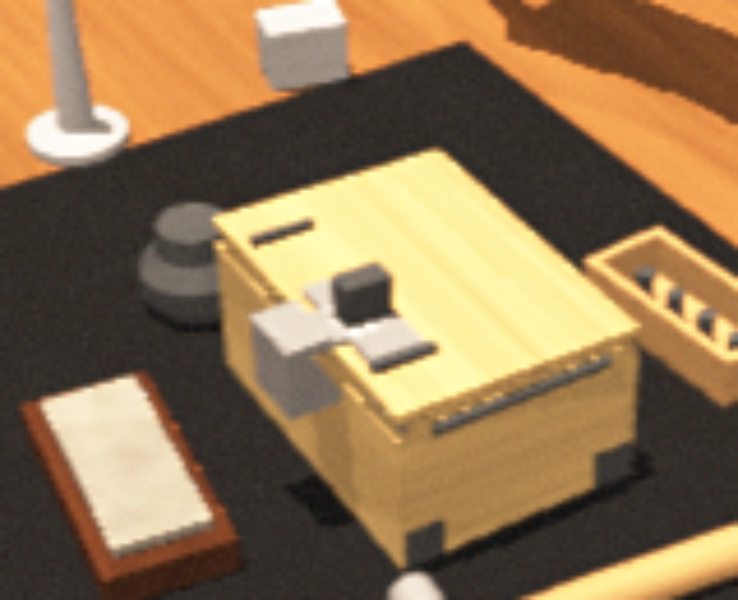

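View pics/t6.png

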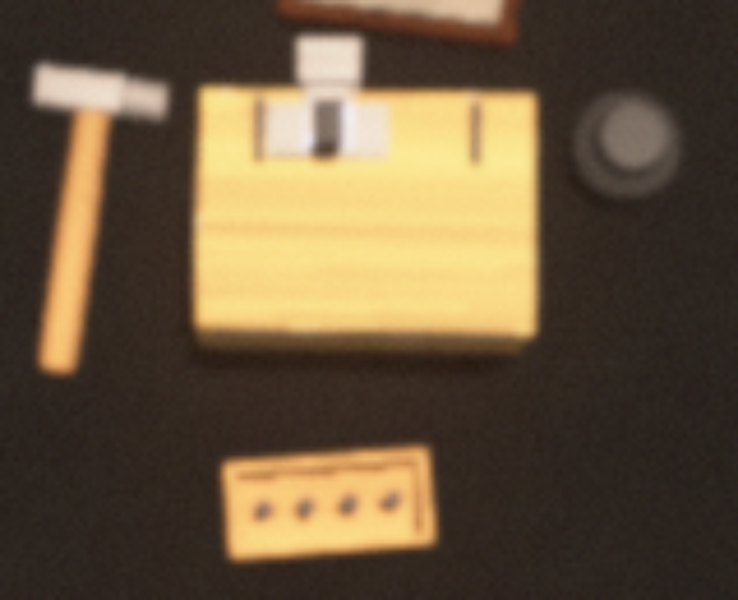

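The lid is flat and shut with the robot clear of it. The plate sits against its left stop at (260,130), the lug at (328,128) is in line with the keeper at (330,60), and the bystanders are where they were.

```bash
python3 -c "
from plant import robot
print(robot.job_done())"
```

```text
the job is handed in; nothing more can be done
None
```

The case is shut with the flaps folded under the lid and the catch at its stop under the keeper; the bystanders look unmoved, and I handed the job in at about 29 s (no verdict was returned).

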